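Pack levelling feet into a clip-top tub for weighing

ROBOT

A 6-joint arm with a two-finger parallel gripper is mounted at the origin on the work surface. World frame = base frame: x ahead of the robot, y to its left, z up, the work surface at z = 0. Lengths are in m, angles in rad, forces in N, time in s.
With the tool pointing down it reaches from about 0.325 to 0.9 m from the base axis. Payload 6.1 kg.
Tool frame: the origin (TCP) lies midway between the tips of the shut fingers; the grasp point (between the pads) lies 19 mm behind it; z points along the fingers, y is the line along which they close (so a half turn about z gives the same grasp; the last joint's range is limited). The gripper opens to 85 mm and grips with 20 to 120 N. Pads are 22 mm wide; open, the fingers measure 114 mm over their backs; the gripper's body (76 mm by 85 mm) begins 54 mm behind the grasp point. The pads swing forward as they close: fully open they stand 13 mm farther back than shut.
Start: joints at [-1.452, 0.22, 1.526, -0, 1.395, -0.126], TCP at [0.151, -0.606, 0.231] pointing down, gripper open.
Joint ranges: [-2.98, 2.98], [-0.91, 2.08], [0.09, 2.57], [-1.24, 4.39], [0.2, 2.65], [-2.68, 2.68]. Speed limits (rad/s): [2.57, 2.57, 3.01, 3.14, 3.14, 3.14].

INTERFACE

Orientations are given as a unit quaternion [w, x, y, z].
In Python, from bench import bot gives the robot as it stands. Calls block until the motion is done:
- bot.reach(position, orientation): joint-space move of the TCP to a pose.
- bot.move_l(position, ori=None, velocity=0.15): straight line of the TCP; ori=None keeps the orientation; velocity is the mean speed in m/s.
- bot.move_j(angles): joint-space move.
- bot.open() and bot.close_gripper(newtons=None): open the fingers fully, or close them until they stop; newtons is the grip in N (None keeps the last).
- bot.pause(seconds).
- bot.solve_ik(position, orientation): joint angles nearest the present ones, or None.
- bot.observe(): the state.
- bot.camera(name): name is "side" or "top" or "wrist"; returns a dict with "frame" (420x560x3 uint8, red, green, blue), "K" (3x3 intrinsics, pixels), "R" (3x3) and "t" (3): a world point X has camera coordinates R X + t; the wrist camera has in their place "mount" (4x4, takes a point from camera to tool coordinates, whose origin is the TCP and whose axes are the flange's). Camera axes: x right, y down, z forward; pixel columns grow to the right and rows downward; lengths in m; the calibration is good to about 2 mm. A picture is of the moment at which its call begins: read the wrist's pose just before it. There is no depth.
A pose or a line that the arm cannot do raises bot.IKError and nothing moves.
- bot.close_job(): hands the job in; it is judged then, once.
The state is a dict: "time_s": time; "joints": joint angles; "joint_vel": joint speeds; "tau": joint torques, N m; "eef_pos": TCP position; "orientation": TCP orientation; "contact_force": force on the tool from outside, world axes, zero at the start; "wrist_torque": the same for the moment, N m; "grip_width": finger opening in m; "grasp_force": force on a finger pad.
Only numpy, scipy, OpenCV 4.12 (cv2) and the standard library are available. Lean on these libraries where they do the work, as an engineer would, in place of code of your own. Each camera call takes 0.05 s, during which the arm holds its last target. There are 200 camera calls.

TASK

Pack this order for weighing: raise the near end of the wooden parts box's lid over its stop lip, slide the lid out and lay it flat on the bench, handle up; move every levelling foot from the box into the empty white tub, then press the tub's own lid down until the catches at both ends snap over it. Finally carry the closed tub and set it down upright near the middle of the parcel scale, letting go of everything and leaving the other things on the bench where they are.

Things in the scene. Friction and masses are not known exactly. Their poses are not given: they have to be found in the camera images.
- parts_box: Plywood box fixed to the bench, 172 (x) x 116 x 66 mm high; origin at the centre of its underside, z up. Cavity 160 x 92 mm, floor at z=6 mm. Its lid lies on side ledges at z=52 mm (2 mm play a side) and slides out towards the box's -x, the end facing the robot. The far wall's inner face is at x=80 mm. The feet stand in a row along x.
- stop_lip (a point): Top edge, mid-width, of the box's stop lip at its near (-x) end: 6 mm thick, 5 mm above the ledges (box x=-83, z=57 mm). It blocks the lid until the lid's near end is raised over it.
- groove (a point): Near end of the side grooves' overhangs, mid-width, at the height of the lid's top (box x=20, z=57 mm). The overhangs run from here to the far end, 5 mm above the lid's top, so the far end stays captive while the near end can be raised up to about 11 mm (tilt 0.07 rad). Slid out about 70 mm with its near end raised, the lid is clear of them and can be lifted away.
- slide_lid: The box's loose wooden lid, plate 160 x 104 x 5 mm, about 0.12 kg; origin at the centre of the plate's underside, z up, x along the slide; at the start it lies in the box, its axes along those of the box. Its grip is an upright bar on the plate, 40 mm along x, 14 mm wide (y), from z=5 to z=31 mm, centred at x=-55 mm (near, robot end).
- slide_handle (a point): Middle of the grip bar of the sliding lid (lid's x=-55 mm, z=18 mm).
- foot0: A machine levelling foot standing in a row in the parts box (two to four of the four are present): square black rubber pad 28 x 28 x 8 mm below, thin steel stem (12 mm), round steel head 26 mm across from z=24 to z=40 mm. Origin at the centre of the pad's underside, z along the stem towards the head. About 60 g. It may stand or lie in the tub.
- foot1: A machine levelling foot standing in a row in the parts box (two to four of the four are present): square black rubber pad 28 x 28 x 8 mm below, thin steel stem (12 mm), round steel head 26 mm across from z=24 to z=40 mm. Origin at the centre of the pad's underside, z along the stem towards the head. About 60 g. It may stand or lie in the tub.
- foot2: A machine levelling foot standing in a row in the parts box (two to four of the four are present): square black rubber pad 28 x 28 x 8 mm below, thin steel stem (12 mm), round steel head 26 mm across from z=24 to z=40 mm. Origin at the centre of the pad's underside, z along the stem towards the head. About 60 g. It may stand or lie in the tub.
- foot3: A machine levelling foot standing in a row in the parts box (two to four of the four are present): square black rubber pad 28 x 28 x 8 mm below, thin steel stem (12 mm), round steel head 26 mm across from z=24 to z=40 mm. Origin at the centre of the pad's underside, z along the stem towards the head. About 60 g. It may stand or lie in the tub.
- tub: White open plastic tub, loose, about 0.18 kg, 156 (x) x 104 (y) x 62 mm high, walls and floor 4 mm (cavity 148 x 96 mm); origin at the centre of its underside, z up. A grey spring catch rises at the middle of each x end: 40 mm wide, outer face at x=+-88 mm, top 82 mm above the underside.
- tub_mouth (a point): Centre of the tub's mouth, level with its rim (62 mm above the underside): where the origin of the lid lies when it is fully home.
- hook_a (a point): Inner tip, at rest, of the hook of catch_a (tub x=76 mm): its flat underside is 68 mm above the tub's underside, 1 mm over a seated lid. Above the hook a slope leads the lid down and pushes the catch outward. Fixed to the tub.
- hook_b (a point): The same for catch_b (tub x=-76 mm).
- tub_lid: White loose lid of the tub, plate 160 x 108 x 5 mm, 70 g; origin: centre of the plate's underside, z up; 8 mm up as it lies on the bench. A rounded rim 8 mm deep beneath (144 x 92 mm) enters the tub with 2 mm play. Upright grip bar, 50 (x) x 14 mm, z=5 to 31 mm, centred. Fits either way round, x along the tub's x. Pressing home takes 10 to 20 N; then the tub can be lifted by the bar.
- catch_a (a joint): Travel (m) of the spring catch at the tub's +x end: 0 at rest, grows outward to 0.009; goes to about 5 mm as the lid passes and springs back to 0 when it has snapped over the lid. Spring 400 N/m, preloaded by 0.8 N.
- catch_b (a joint): The same for the catch at the tub's -x end.
- scale: Parcel scale fixed to the bench: steel platform 240 x 240 mm, its top 40 mm above the bench, with a small display panel at its far (+x) edge. Origin at the centre of its underside.
- scale_top (a point): Centre of the top face of the scale platform.
- carton: Bystander: closed cardboard carton 60 x 100 x 45 mm on the bench; origin at the centre of its underside. Leave alone.
- tape_roll: Bystander: clear tape roll lying flat, 90 mm across, 50 mm high; origin at the centre of its underside. Leave alone.
- dispenser: Bystander: black tape dispenser, 140 x 60 mm, 84 mm high; origin at the centre of its underside. Leave alone.

How it is judged:
On the way, in this order (a step that is already met when the one before it is completed fails the run):
1. the sliding lid has been drawn out of the parts box and lies flat on the bench, handle up (height (world z) of slide_lid below 0.012 m and angle between slide_lid's own z axis and vertical below 0.1 rad), for 0.2 s.
2. every levelling foot present is inside the tub (x of foot0 in the frame of tub between -0.076 and 0.076 m and y of foot0 in the frame of tub between -0.05 and 0.05 m and z of foot0 in the frame of tub between 0 and 0.056 m and x of foot1 in the frame of tub between -0.076 and 0.076 m and y of foot1 in the frame of tub between -0.05 and 0.05 m and z of foot1 in the frame of tub between 0 and 0.056 m and x of foot2 in the frame of tub between -0.076 and 0.076 m and y of foot2 in the frame of tub between -0.05 and 0.05 m and z of foot2 in the frame of tub between 0 and 0.056 m and x of foot3 in the frame of tub between -0.076 and 0.076 m and y of foot3 in the frame of tub between -0.05 and 0.05 m and z of foot3 in the frame of tub between 0 and 0.056 m), for 0.2 s.
3. the tub's lid is fully down and both end catches have snapped over it (x of tub_lid in the frame of tub between -0.005 and 0.005 m and y of tub_lid in the frame of tub between -0.005 and 0.005 m and z of tub_lid in the frame of tub between 0.058 and 0.0645 m and value of joint each of catch_a, catch_b below 0.0025 m and angle between the z axis of tub_lid and the z axis of tub, either way round below 0.06 rad), for 0.2 s.
At the end, for the whole second after the job is handed in: All present feet in the tub; its lid fully down (within 2.5 mm) and level, both catches within 2.5 mm of rest; tub upright on the scale, centre within 45 mm of the platform's; sliding lid flat on the bench, handle up; all released and at rest (all of step 1 and all of step 2 and all of step 3 and horizontal distance between tub and scale_top below 0.045 m and z of tub in the frame of scale_top between -0.006 and 0.006 m and angle between tub's own z axis and vertical below 0.08 rad and linear speed of each of tub, slide_lid below 0.02 m/s); the robot touches nothing.
It fails at once if the carton is shifted by more than 3 cm (distance of carton from where it was at the start of the episode above 0.03 m).
It fails at once if the tape roll is shifted by more than 3 cm (distance of tape_roll from where it was at the start of the episode above 0.03 m).
It fails at once if the dispenser is shifted by more than 3 cm (distance of dispenser from where it was at the start of the episode above 0.03 m).
Of foot0, foot1, foot2, foot3 only 2 to 4 are there at a start; the rules pass over those that are not, and their reading is None.
At some moment in a run one of tub, tub_lid may be knocked a few centimetres aside while the robot is not near it.
Once in a run the grip may slacken for a moment while it holds something.
It also fails if it takes over 210 s, if anything falls off the work surface, if the arm or the gripper's body presses on something with over 40 N, if the wrist force passes 120 N, or if a joint passes its speed limit or range.

## Working session

There is one attempt and no reset: what is moved stays moved. The work goes in short steps, each a Python script; the robot and the scene stay as the last script left them, time stands still between calls to the robot, and variables do not carry over. Pictures are saved under pics/ and viewed, at most 14 in all, crops included, and the job is handed in when it is done.

```bash
mkdir -p pics; ls
python3 - <<'E'
from bench import bot
import cv2
for n in("top","side"):
    c=bot.camera(n); cv2.imwrite(f"pics/{n}0.png",c["frame"][:,:,::-1]); print(n,c["K"].round(1).tolist(),c["R"].round(3).tolist(),c["t"].round(3).tolist())
c=bot.camera("wrist");print(c["mount"].round(3).tolist(),c["K"].round(1).tolist()); o=bot.observe(); print(o)
E
```

```text
bench.py
pics
top [[428.2, 0.0, 277.5], [0.0, 428.2, 208.3], [0.0, 0.0, 1.0]] [[-0.021, -1.0, 0.006], [-0.998, 0.021, -0.064], [0.064, -0.007, -0.998]] [0.029, 0.608, 1.098]
side [[445.7, 0.0, 284.6], [0.0, 445.7, 205.4], [0.0, 0.0, 1.0]] [[0.962, -0.271, -0.018], [-0.16, -0.515, -0.842], [0.219, 0.813, -0.539]] [-0.577, 0.185, 0.894]
[[-0.0, -0.946, -0.324, 0.083], [1.0, -0.001, 0.0, 0.0], [-0.0, -0.324, 0.946, -0.143], [0.0, 0.0, 0.0, 1.0]] [[300.5, 0.0, 278.1], [0.0, 300.5, 209.1], [0.0, 0.0, 1.0]]
{'time_s': 0.15, 'joints': array([-1.45210252e+00,  2.21053814e-01,  1.52731291e+00,  8.94945087e-06,
        1.39468617e+00, -1.26136114e-01]), 'joint_vel': array([ 0.00049157, -0.0013348 , -0.00346958,  0.00057096, -0.00163188,
        0.00034693]), 'tau': array([ 1.08835411e-03, -4.97482717e+01, -3.89906073e+01, -1.07106371e-04,
        7.06026301e-03, -2.54778888e-05]), 'eef_pos': array([ 0.15141895, -0.60592381,  0.2304638 ]), 'orientation': array([-7.30099723e-04,  9.92516473e-01,  1.22108634e-01,  7.12179701e-06]), 'contact_force': array([-0.19697452,  0.49662336, -0.67918831]), 'wrist_torque': array([ 0.02584948,  0.0081809 , -0.02596317]), 'grasp_force': 0.0, 'grip_width': 0.08542154808291974}
```

View pics/top0.png

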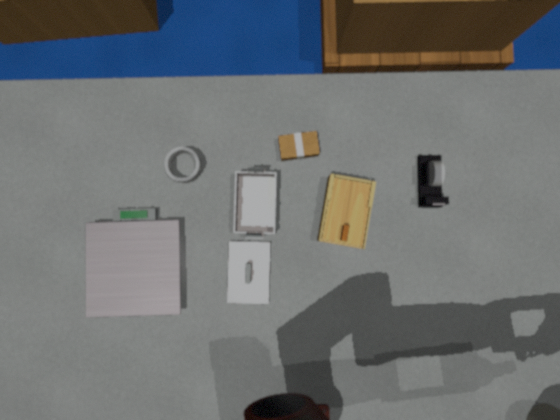

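View pics/side0.png

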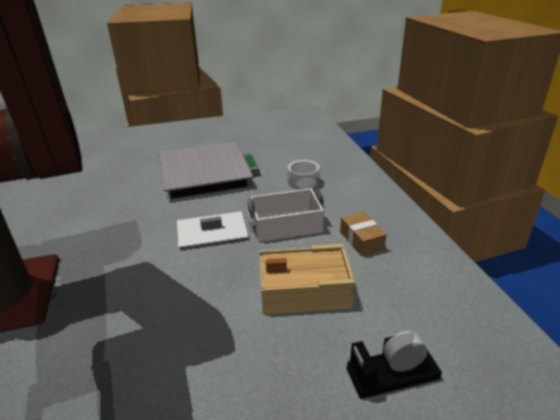

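The top view shows the tub (256,202), the tub lid (249,272) with its bar at (249,271), and the box (347,211) with its handle at (345,232). It also shows the scale (133,268), carton (298,145), tape (183,163) and dispenser (432,181). The side view agrees. Next I take two closer wrist views.

```bash
cat > h.py <<'E'
import numpy as np, cv2
from scipy.spatial.transform import Rotation as Ro
from bench import bot
def q(yaw): return [0,np.cos(yaw/2),np.sin(yaw/2),0]
def shot(name,file=None):
    o=bot.observe(); c=bot.camera(name)
    if name=="wrist":
        w=o["orientation"]; T=np.eye(4); T[:3,:3]=Ro.from_quat([w[1],w[2],w[3],w[0]]).as_matrix(); T[:3,3]=o["eef_pos"]
        T=T@c["mount"]; c["C"]=T[:3,3]; c["Rw"]=T[:3,:3]
    else: c["Rw"]=c["R"].T; c["C"]=-c["R"].T@c["t"]
    if file: cv2.imwrite("pics/"+file,c["frame"][:,:,::-1])
    return c
def ray(c,p): return c["Rw"]@np.linalg.solve(c["K"],[p[0],p[1],1])
def plane(c,p,z):
    d=ray(c,p); return c["C"]+d*(z-c["C"][2])/d[2]
def tri(cs,ps):
    A=np.zeros((3,3));b=np.zeros(3)
    for c,p in zip(cs,ps):
        d=ray(c,p);d/=np.linalg.norm(d);M=np.eye(3)-np.outer(d,d);A+=M;b+=M@c["C"]
    return np.linalg.solve(A,b)
def proj(c,X):
    v=c["K"]@(c["Rw"].T@(np.asarray(X)-c["C"])); return v[:2]/v[2]
def st(t=""):
    o=bot.observe(); print(t,"t%.1f"%o["time_s"],o["eef_pos"].round(4),"F",o["contact_force"].round(1),"w%.4f g%.1f"%(o["grip_width"],o["grasp_force"])); return o
def save(c,f): np.savez(f,**c)
def load(f): return dict(np.load(f))
E
python3 - <<'E'
from h import *
t=shot("top"); 
for n,p,z in [("tub",(256,202),.062),("tublid",(249,272),.02),("box",(347,211),.06),("hand",(345,232),.083),("scale",(133,268),.04),("carton",(298,145),.045),("tape",(183,163),.05),("disp",(432,181),.08)]: print(n,plane(t,p,z).round(3))
bot.reach([.42,-.05,.36],q(0)); save(shot("wrist","w1.png"),"w1.npz"); st()
bot.reach([.42,0.05,.36],q(0)); save(shot("wrist","w2.png"),"w2.npz"); st()
E
```

```text
tub [0.623 0.07  0.062]
tublid [0.445 0.093 0.02 ]
box [ 0.596 -0.158  0.06 ]
hand [ 0.543 -0.148  0.083]
scale [0.464 0.386 0.04 ]
carton [ 0.769 -0.04   0.045]
tape [0.728 0.255 0.05 ]
disp [ 0.665 -0.368  0.08 ]
 t2.5 [ 0.42   -0.0506  0.3597] F [0.  1.  0.9] w0.0857 g0.0
 t3.0 [0.4201 0.0496 0.3599] F [ 0.3 -0.1  0.3] w0.0854 g0.0
```

View pics/w1.png

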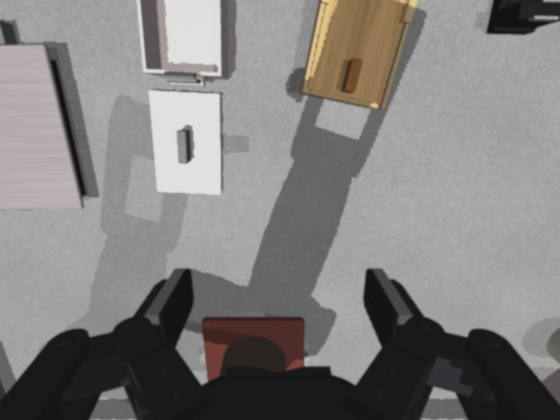

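View pics/w2.png

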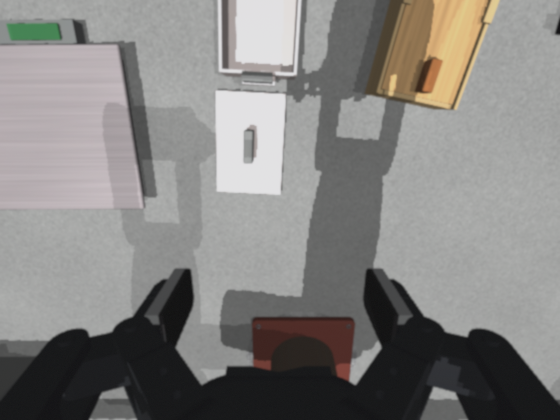

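Both views show the tub lid whole (bar near (184,146) and (250,146)). The box and tub are cut off at the top, so I move farther out.

Run:
```python
from h import *
bot.reach([.64,-.10,.36],q(0)); a=shot("wrist","w3.png"); save(a,"w3.npz")
bot.reach([.64,0.0,.36],q(0)); b=shot("wrist","w4.png"); save(b,"w4.npz")
for c in(a,b):
    h=cv2.cvtColor(c["frame"],cv2.COLOR_RGB2HSV)
    for n,lo,hi in [("handle",(3,120,40),(13,255,190)),("wood",(14,70,100),(28,255,255)),("white",(0,0,190),(179,25,255))]:
        m=cv2.inRange(h,lo,hi); m[330:]=0; cs,_=cv2.findContours(m,cv2.RETR_EXTERNAL,cv2.CHAIN_APPROX_NONE)
        for k in sorted(cs,key=cv2.contourArea)[::-1][:3]:
            if cv2.contourArea(k)>80:
                print(n,cv2.contourArea(k),np.round(cv2.minAreaRect(k)[0],1),np.round(cv2.boxPoints(cv2.minAreaRect(k))).tolist())
```

```text
handle 212.0 [308.7 229.8] [[301.0, 242.0], [307.0, 216.0], [316.0, 218.0], [311.0, 244.0]]
wood 7821.0 [318.1 190.6] [[267.0, 237.0], [290.0, 128.0], [369.0, 145.0], [347.0, 253.0]]
wood 1342.0 [256.7  66.2] [[239.0, 44.0], [268.0, 40.0], [274.0, 88.0], [245.0, 92.0]]
wood 1284.5 [213.8  71.9] [[196.0, 50.0], [224.0, 46.0], [232.0, 94.0], [203.0, 98.0]]
white 6165.5 [161.4 212.5] [[120.0, 122.0], [193.0, 118.0], [203.0, 303.0], [130.0, 307.0]]
white 547.5 [489.  133.7] [[476.0, 151.0], [485.0, 113.0], [502.0, 117.0], [493.0, 155.0]]
white 545.5 [235.   68.6] [[225.0, 46.0], [238.0, 44.0], [245.0, 92.0], [232.0, 94.0]]
handle 253.5 [373.5 230. ] [[364.0, 240.0], [372.0, 216.0], [384.0, 220.0], [375.0, 244.0]]
wood 7647.0 [385.2 192.3] [[331.0, 237.0], [363.0, 126.0], [439.0, 148.0], [408.0, 259.0]]
wood 1276.0 [288.   71.8] [[271.0, 50.0], [300.0, 47.0], [305.0, 94.0], [276.0, 97.0]]
wood 1265.5 [330.7  67. ] [[315.0, 44.0], [344.0, 42.0], [347.0, 90.0], [318.0, 91.0]]
white 11302.5 [226.4 212.8] [[187.0, 301.0], [193.0, 122.0], [266.0, 124.0], [260.0, 304.0]]
white 870.5 [ 75. 211.] [[41.0, 199.0], [109.0, 199.0], [109.0, 223.0], [41.0, 223.0]]
white 426.5 [ 86.6 104.8] [[60.0, 77.0], [96.0, 67.0], [113.0, 133.0], [77.0, 142.0]]
```

View pics/w3.png

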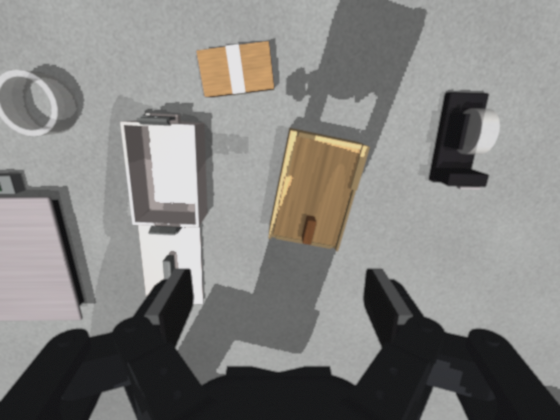

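w3 shows the box whole with its handle at (310,230). The tub spans (122..200, 120..225) with catches at (158,118) and (165,229). I enlarge the box and tub in both views to read corners.

Run:
```python
import cv2,numpy as np
a=cv2.imread("pics/w3.png");b=cv2.imread("pics/w4.png")
f=lambda i,x,y,w,h:cv2.resize(i[y:y+h,x:x+w],None,fx=3,fy=3,interpolation=cv2.INTER_CUBIC)
L=np.hstack([f(a,255,120,125,140),f(b,325,120,125,140)])
cv2.imwrite("pics/box34.png",L)
L=np.hstack([f(a,110,105,130,200),f(b,180,105,130,200)]); cv2.imwrite("pics/tub34.png",L)
```

```text
(no output)
```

View pics/box34.png

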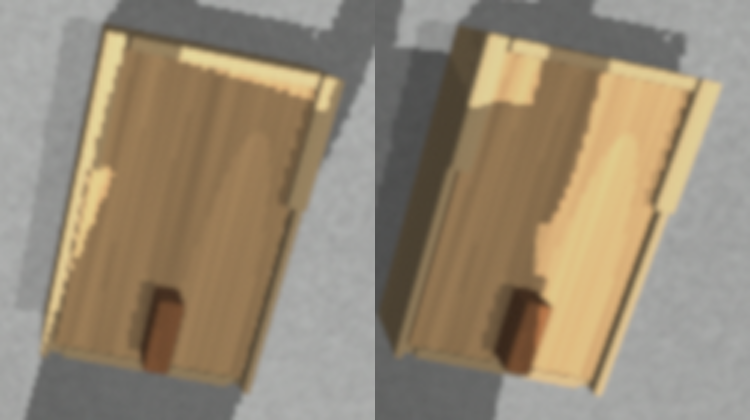

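View pics/tub34.png

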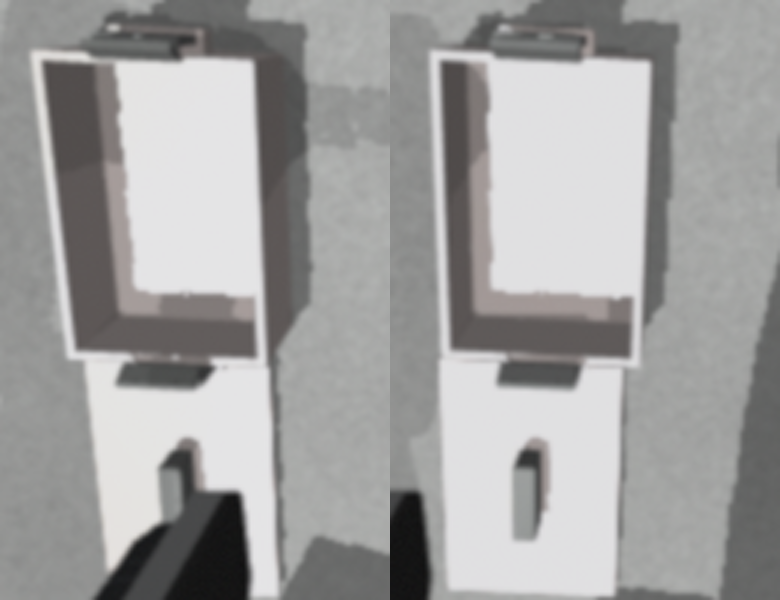

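Corners are legible in both crops, for example the box near-left at (44,355) and (400,355). The tub rim's near-right corner is at (265,365) and (640,365). Now I triangulate them.

Run:
```python
from h import *
a,b,w1,w2=[load(f"w{i}.npz") for i in(3,4,1,2)]
def go(n,L,oa,ob,s):
    P=[tri((a,b),((oa[0]+p[0]/3,oa[1]+p[1]/3),(ob[0]+(r[0]-s)/3,ob[1]+r[1]/3))) for p,r in L]; P=np.array(P)
    print(n); print(P.round(4)); print("mean",P.mean(0).round(4)); return P
B=go("box NL FL FR NR",[((44,355),(400,355)),((107,28),(490,33)),((341,80),(720,84)),((248,390),(601,392))],(255,120),(325,120),375)
H=go("handle NL NR FR",[((143,370),(497,372)),((170,372),(527,375)),((182,303),(550,305))],(255,120),(325,120),375)
T=go("tub",[((68,358),(440,358)),((33,52),(430,52)),((257,60),(652,60)),((265,365),(640,365))],(110,105),(180,105),390)
L=np.array([tri((w1,w2),pp) for pp in [((157,193),(216,191)),((149,91),(217,90)),((222,92),(286,94)),((221,194),(282,194))]])
print(L.round(4),L.mean(0).round(4))
for P in(B,T,L):
    d=P[1]-P[0]+P[2]-P[3]; e=P[1]-P[2]+P[0]-P[3]; print("yaw",np.arctan2(d[1],d[0]),np.arctan2(-e[0],e[1]),"len",np.linalg.norm(d)/2,np.linalg.norm(e)/2)
# bar of the tub lid, hsv
for c in(w1,w2):
    f=c["frame"]; print(proj(c,[L.mean(0)[0],L.mean(0)[1],.039]))
```

```text
box NL FL FR NR
[[ 0.5248 -0.087   0.0668]
 [ 0.6919 -0.1181  0.0705]
 [ 0.6686 -0.2287  0.0726]
 [ 0.5041 -0.1962  0.0676]]
mean [ 0.5974 -0.1575  0.0694]
handle NL NR FR
[[ 0.5149 -0.1397  0.0656]
 [ 0.517  -0.1533  0.073 ]
 [ 0.5607 -0.1565  0.0847]]
mean [ 0.5309 -0.1499  0.0744]
tub
[[0.5458 0.1306 0.0599]
 [0.7018 0.1218 0.0615]
 [0.6982 0.0169 0.0598]
 [0.5454 0.0242 0.0685]]
mean [0.6228 0.0734 0.0624]
[[ 0.3657  0.155   0.0099]
 [ 0.5258  0.1401  0.0246]
 [ 0.5235  0.037  -0.0046]
 [ 0.3668  0.043   0.0263]] [0.4454 0.0938 0.0141]
yaw -0.18960492532929774 -0.19751772733741163 len 0.16889584187106274 0.11209817809735582
yaw -0.05213609026615873 -0.01930685311855687 len 0.1546777513386979 0.10573767710658247
yaw -0.06564239813408562 -0.005516462099832816 len 0.15893479658417714 0.10773652179019329
[182.92526743 146.7213789 ]
[249.04896873 146.60394057]
```

```bash
cat > boxp.py <<'E'
from h import *
BC=np.array([.5975,-.1575,0]); BY=-.195; RB=Ro.from_euler("z",BY)
HL=np.array([-.055,0,.009])       # TCP in the lid frame
def tool(Rl):                      # Rotation -> quaternion wxyz of the tool
    x=(Rl*Ro.from_euler("x",np.pi)).as_quat(); return [x[3],x[0],x[1],x[2]]
def lid(s,lift,th):
    R=RB*Ro.from_euler("y",th); piv=BC+RB.apply([.08-s,0,.052+lift])
    return piv+R.apply(HL-[.08,0,0]), tool(R)
E
python3 - <<'E'
from boxp import *
p,o=lid(0,0,0)
bot.reach(p+[0,0,.10],o); bot.move_l(p,o); st("at"); bot.close_gripper(70); st("closed")
for s,l,t in [(0,.001,.03),(0,.001,.05),(.04,.0025,.05),(.08,.005,.05)]:
    p,o=lid(s,l,t); bot.move_l(p,o,.05); st(str(s))
bot.move_l(p+[0,0,.08],o,.1); st("up")
shot("wrist","lift.png")
E
```

```text
at t6.5 [ 0.5446 -0.147   0.0621] F [0.  0.1 0.1] w0.0856 g0.0
closed t7.2 [ 0.5436 -0.1473  0.0615] F [-2.5 -2.3  3.8] w0.0128 g70.3
0 t7.4 [ 0.5438 -0.1467  0.0655] F [-0.1 -0.2  0.9] w0.0124 g69.9
0 t7.7 [ 0.544  -0.1467  0.0683] F [-0.3 -0.4 -1.2] w0.0125 g69.6
0.04 t8.6 [ 0.5053 -0.1394  0.0704] F [ 0.4 -0.5 -0.7] w0.0127 g69.6
0.08 t9.6 [ 0.466  -0.1316  0.073 ] F [-0.3  0.7 -1.8] w0.0123 g69.6
up t10.5 [ 0.4651 -0.1312  0.152 ] F [ 0.5  0.8 -1.7] w0.0124 g69.6
```

View pics/lift.png

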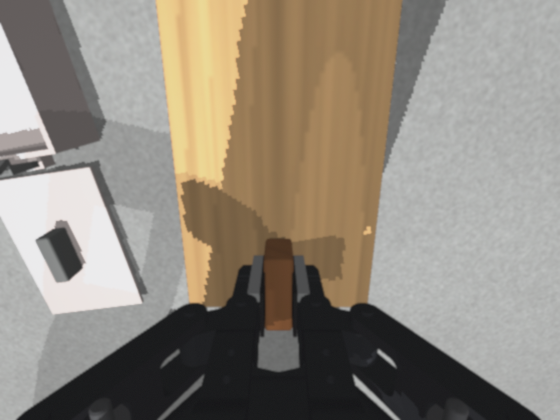

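The lid hangs straight in the grip (bar at (278,285)). I set it down on the bench, then look into the box.

Run:
```python
from boxp import *
c=np.array([.405,-.11,0]); p=c+RB.apply(HL); o=tool(RB)
bot.reach(p+[0,0,.08],o); bot.move_l(p+[0,0,.012],o,.1); z=.012
while z>-.003:
    z-=.002; bot.move_l(p+[0,0,z],o,.03)
    if bot.observe()["contact_force"][2]>2: break
st("down"); bot.open(); st("open"); bot.move_l(p+[0,0,.12],o,.2)
shot("side","side1.png")
bot.reach([.66,-.19,.30],q(0)); a=shot("wrist","w5.png"); save(a,"w5.npz")
bot.reach([.66,-.12,.30],q(0)); b=shot("wrist","w6.png"); save(b,"w6.npz"); st()
f=lambda i,x,y,w,h:cv2.resize(i[y:y+h,x:x+w,::-1],None,fx=3,fy=3,interpolation=cv2.INTER_CUBIC)
L=[]
for k in(a,b):
    u=proj(k,[.5975,-.1575,.04]).astype(int); x,y=u[0]-66,max(u[1]-95,0); print(x,y); L.append(f(k["frame"],x,y,132,190))
cv2.imwrite("pics/box56.png",np.hstack(L))
```

```text
down t13.5 [ 0.3515 -0.0996  0.0095] F [-1.8  1.7  4.3] w0.0124 g74.2
open t14.2 [ 0.3511 -0.0994  0.009 ] F [-0.8  0.6  0.5] w0.0851 g0.0
 t16.9 [ 0.6596 -0.1197  0.3004] F [-0.4 -0.4  0.8] w0.0856 g0.0
189 118
238 119
```

View pics/box56.png

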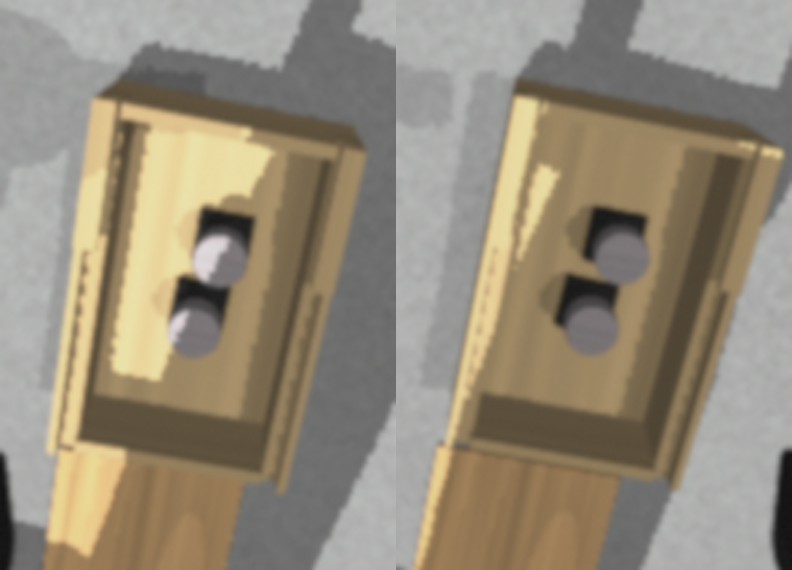

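View pics/side1.png

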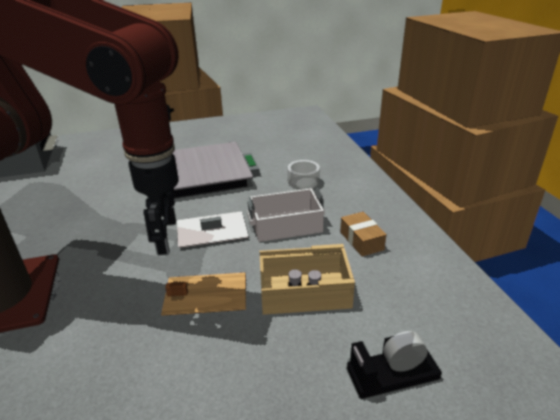

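The lid lies flat beside the box, and only two feet are present. Their heads are at (221,258) and (195,328) in the left crop, and (621,258) and (591,328) in the right.

Run:
```python
from boxp import *
a,b=load("w5.npz"),load("w6.npz")
for p,r in [((262.7,204),(313,205)),((254,227.3),(303,228.3))]:
    X=tri((a,b),(p,r)); Y=(plane(a,p,.046)+plane(b,r,.046))/2
    print(X.round(4),Y.round(4),RB.inv().apply(Y-BC).round(4))
```

```text
[ 0.612  -0.1686  0.0404] [ 0.6138 -0.1684  0.046 ] [ 0.0181 -0.0075  0.046 ]
[ 0.5767 -0.1554  0.0408] [ 0.5789 -0.1554  0.046 ] [-0.0187 -0.0016  0.046 ]
```

```bash
cat > foot.py <<'E'
from boxp import *
def grab(xy,th,z=.034):
    psi=BY+th-np.pi/2; o=q(psi); xy=list(xy)
    bot.reach(xy+[.16],o); bot.move_l(xy+[z],o,.12); st("at"); bot.close_gripper(60); st("closed"); bot.move_l(xy+[.16],o,.15); return st("up")
def chk(tag):
    for n,f,rs in [("top","top0.png",[(228,165,285,240),(222,240,275,308)]),("side","side0.png",[(245,188,328,240),(172,210,250,250)])]:
        c=shot(n,f"{tag}_{n}.png")["frame"][:,:,::-1]; r=cv2.imread("pics/"+f)
        for x0,y0,x1,y1 in rs: print(n,"diff %.1f"%np.abs(c[y0:y1,x0:x1].astype(int)-r[y0:y1,x0:x1]).mean(),end=" ")
    print()
def tubplace(tc,ty,u,z=.034):
    R=Ro.from_euler("z",ty); p=(np.r_[tc,0]+R.apply([u[0],u[1],0])); o=q(ty-np.pi/2)
    bot.reach([p[0],p[1],.17],o); st("over"); bot.move_l([p[0],p[1],z],o,.12); st("low"); bot.open(); bot.move_l([p[0],p[1],.17],o,.2)
E
python3 - <<'E'
from foot import *
grab((.5789,-.1554),np.radians(35)); chk("k1")
E
```

```text
at t19.0 [ 0.5797 -0.1557  0.035 ] F [0.8 0.6 0.1] w0.0853 g0.0
closed t19.6 [ 0.5792 -0.1555  0.0345] F [-1.1  0.3  5.3] w0.0232 g58.8
up t20.6 [ 0.5781 -0.1551  0.1587] F [-0.1 -0.1 -1.7] w0.0233 g58.8
top diff 13.2 top diff 12.9 side diff 39.3 side diff 9.7
```

```bash
cat > mt.py <<'E'
import cv2,sys
def mt(f,ref="pics/top0.png",rs=((228,165,285,240),(222,241,275,308))):
    r=cv2.imread(ref,0); c=cv2.imread(f,0)
    for x0,y0,x1,y1 in rs:
        m=cv2.matchTemplate(c[y0-25:y1+25,x0-25:x1+25],r[y0:y1,x0:x1],cv2.TM_CCOEFF_NORMED); _,v,_,l=cv2.minMaxLoc(m); print("shift",l[0]-25,l[1]-25,"score %.2f"%v)
if __name__=="__main__": mt(sys.argv[1])
E
python3 mt.py pics/k1_top.png
python3 - <<'E'
from foot import *
tubplace((.6228,.0734),-.05,(0,-.026))
chk("k2")
E
python3 mt.py pics/k2_top.png
```

```text
shift 0 0 score 0.98
shift 0 0 score 0.98Traceback (most recent call last):
  File "<stdin>", line 2, in <module>
  File "foot.py", line 12, in tubplace
    bot.reach([p[0],p[1],.17],o); st("over"); bot.move_l([p[0],p[1],z],o,.12); st("low"); bot.open(); bot.move_l([p[0],p[1],.17],o,.2)
    ~~~~~~~~~^^^^^^^^^^^^^^^^^^^
host.IKError: the arm cannot take that pose within its joint ranges
[ WARN:0@0.021] global loadsave.cpp:275 findDecoder imread_('pics/k2_top.png'): can't open/read file: check file path/integrity
Traceback (most recent call last):
  File "mt.py", line 6, in <module>
    if __name__=="__main__": mt(sys.argv[1])
                             ~~^^^^^^^^^^^^^
  File "mt.py", line 5, in mt
    m=cv2.matchTemplate(c[y0-25:y1+25,x0-25:x1+25],r[y0:y1,x0:x1],cv2.TM_CCOEFF_NORMED); _,v,_,l=cv2.minMaxLoc(m); print("shift",l[0]-25,l[1]-25,"score %.2f"%v)
                        ~^^^^^^^^^^^^^^^^^^^^^^^^^
TypeError: 'NoneType' object is not subscriptable
```

```bash
sed -i 's|o=q(ty-np.pi/2)|o=q(ty+np.pi/2)|' foot.py
python3 - <<'E'
from foot import *
tubplace((.6228,.0734),-.05,(0,-.026))
bot.reach([.5,-.14,.2],q(0)); st(); chk("k2")
E
python3 mt.py pics/k2_top.png
```

```text
over t22.7 [0.6214 0.0472 0.1698] F [ 0.2 -0.  -0.5] w0.0231 g58.8
low t24.0 [0.6209 0.0473 0.0332] F [ 0.   1.3 -0.6] w0.0231 g67.8
 t26.5 [ 0.4999 -0.1395  0.1991] F [ 0.2 -0.4  1.3] w0.0852 g0.0
top diff 18.8 top diff 9.7 side diff 23.1 side diff 11.6 
shift 4 0 score 0.93
shift 0 0 score 0.98
```

Run:
```python
import cv2,numpy as np
f=lambda i:cv2.resize(cv2.imread(i)[140:320,215:390],None,fx=2.25,fy=2.25,interpolation=cv2.INTER_CUBIC)
a=np.hstack([f("pics/top0.png"),f("pics/k2_top.png")]); print(a.shape); cv2.imwrite("pics/cmp.png",a)
```

```text
(405, 788, 3)
```

View pics/cmp.png

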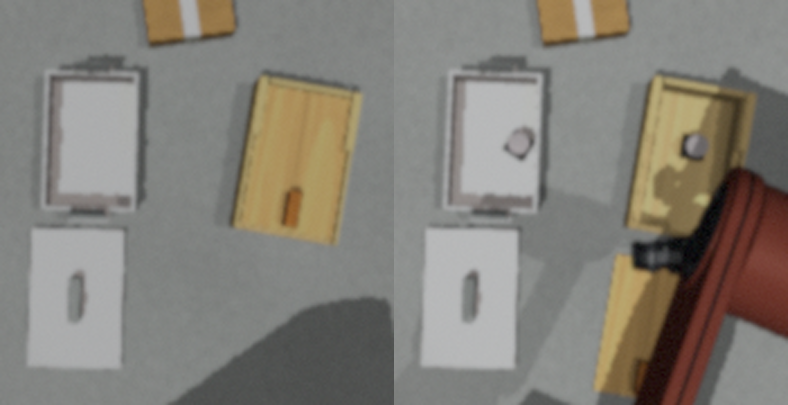

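The tub has shifted about 4 px (roughly 9 mm) towards -y, with the foot still standing in it at (518,142). I account for that and fetch the second foot.

```bash
python3 - <<'E'
from foot import *
grab((.6138,-.1684),np.radians(22))
c=shot("top","k3_top.png")
E
python3 mt.py pics/k3_top.png
python3 - <<'E'
from foot import *
tubplace((.6228,.064),-.05,(0,.024))
bot.reach([.60,.04,.36],q(0)); a=shot("wrist","w7.png"); save(a,"w7.npz")
bot.reach([.60,.12,.36],q(0)); a=shot("wrist","w8.png"); save(a,"w8.npz"); shot("top","k4_top.png"); st()
f=lambda i,x,y,w,h:cv2.resize(i[y:y+h,x:x+w,::-1],None,fx=2.5,fy=2.5,interpolation=cv2.INTER_CUBIC)
L=[]
for n in("w7","w8"):
    k=load(n+".npz"); u=proj(k,[.54,.075,.03]).astype(int); x,y=u[0]-80,max(u[1]-120,0); print(x,y); L.append(f(k["frame"],x,y,160,240))
cv2.imwrite("pics/tub78.png",np.hstack(L))
E
python3 mt.py pics/k4_top.png
```

```text
at t29.1 [ 0.6146 -0.1687  0.0351] F [-0.4  0.5 -0. ] w0.0854 g0.0
closed t29.7 [ 0.6141 -0.1685  0.0345] F [-1.7  0.1  4. ] w0.0233 g58.8
up t30.7 [ 0.613  -0.1681  0.1586] F [-0.5  0.2 -0.4] w0.0230 g58.8
shift 4 0 score 0.91
shift 0 0 score 0.98
over t32.9 [0.624  0.0877 0.1699] F [-1.  -0.  -1.1] w0.0233 g58.9
low t34.2 [0.6249 0.088  0.0351] F [-0.2  0.1  0.2] w0.0230 g58.9
 t37.5 [0.5999 0.1196 0.3594] F [ 0.8 -0.8 -0.4] w0.0853 g0.0
176 78
225 78
shift 4 0 score 0.50
shift 23 25 score 0.50
```

View pics/tub78.png

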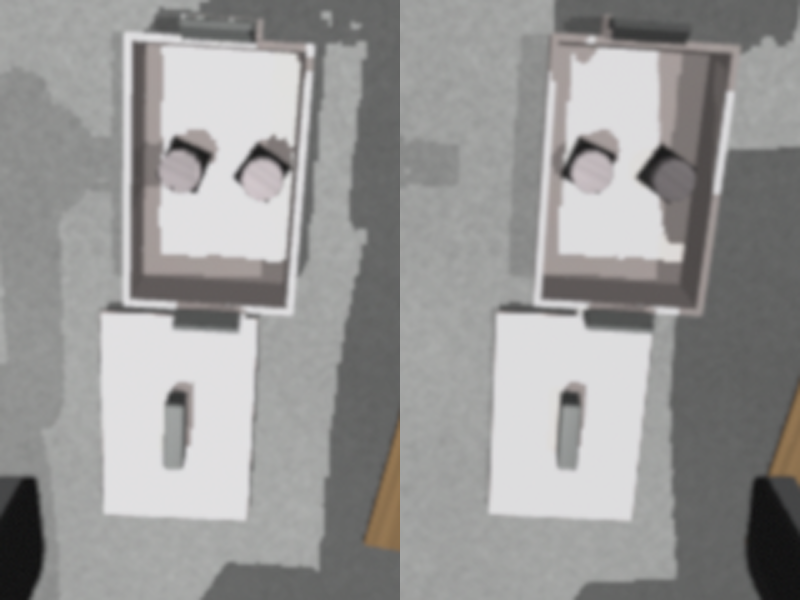

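Both feet stand in the tub, with heads at (181,172) and (262,178) in the left crop. The rim, lid and bar corners are clear in both crops, so I triangulate the tub and lid.

Run:
```python
from h import *
a,b=load("w7.npz"),load("w8.npz")
fa=lambda p:(176+p[0]/2.5,78+p[1]/2.5); fb=lambda p:(225+(p[0]-400)/2.5,78+p[1]/2.5)
def go(n,A,B,z):
    T=np.mean([tri((a,b),(fa(p),fb(r))) for p,r in zip(A,B)],0)
    P=np.array([[plane(a,fa(p),z),plane(b,fb(r),z)] for p,r in zip(A,B)]); Pm=P.mean(1)  # FL FR NR NL
    d=Pm[0]-Pm[3]+Pm[1]-Pm[2]; e=Pm[0]-Pm[1]+Pm[3]-Pm[2]
    print(n,"tri",T.round(4),"plane a,b",P.mean(0).round(4).tolist(),"yaw %.3f %.3f"%(np.arctan2(d[1],d[0]),np.arctan2(-e[0],e[1])),"len",np.linalg.norm(d)/2,np.linalg.norm(e)/2)
go("tub",[(124,34),(315,45),(290,313),(125,303)],[(552,33),(740,46),(702,312),(536,303)],.062)
go("lid",[(102,312),(257,318),(247,520),(104,515)],[(498,312),(652,320),(632,520),(488,514)],.013)
go("bar",[(167,404),(185,404),(183,468),(163,468)],[(561,404),(580,405),(577,468),(557,467)],.039)
```

```text
tub tri [0.6232 0.0636 0.0669] plane a,b [[0.6218, 0.0639, 0.062], [0.6223, 0.063, 0.062]] yaw -0.060 -0.058 len 0.1540398922273791 0.1028623953828604
lid tri [0.4444 0.0954 0.0132] plane a,b [[0.4442, 0.0953, 0.013], [0.4442, 0.0953, 0.013]] yaw -0.051 -0.045 len 0.16010310147039097 0.10701652907303336
bar tri [0.4438 0.0952 0.0353] plane a,b [[0.4453, 0.0948, 0.039], [0.4454, 0.0954, 0.039]] yaw -0.054 -0.028 len 0.04852600803760058 0.013219875345983446
```

```bash
python3 - <<'E'
from h import *
p=[.4446,.0953]; o=q(-.048)
bot.reach(p+[.12],o); bot.move_l(p+[.017],o,.1); st("at"); bot.close_gripper(100); st("closed")
bot.move_l(p+[.16],o,.12); st("up"); bot.reach([.40,.2,.17],q(-.048)); st("aside"); shot("top","k5_top.png"); shot("side","k5_side.png"); save(shot("wrist","w9.png"),"w9.npz")
E
python3 - <<'E'
from mt import mt
mt("pics/k5_top.png","pics/k3_top.png",((232,165,289,240),))
E
```

```text
at t39.8 [0.4453 0.0953 0.0176] F [-1.6 -0.1  0.3] w0.0851 g0.0
closed t40.5 [0.4448 0.0953 0.0174] F [-2.1 -0.7  4.5] w0.0116 g97.8
up t41.8 [0.4439 0.0952 0.1591] F [-0.1  0.1 -0.9] w0.0120 g97.6
aside t42.3 [0.3994 0.2005 0.1695] F [ 0.3  0.2 -0.2] w0.0122 g97.6
shift 0 0 score 0.82
```

Run:
```python
from h import *
p=[.6224,.0635]; o=q(-.057)
bot.reach(p+[.17],o); bot.move_l(p+[.10],o,.1); st("above")
bot.move_l(p+[.088],o,.04); st()
z=.088
while z>.064:
    z-=.0015; bot.move_l(p+[z],o,.02); s=bot.observe(); f=s["contact_force"]; print("%.4f %.4f"%(z,s["eef_pos"][2]),f.round(1),s["wrist_torque"].round(2))
    if f[2]>30 or np.hypot(*f[:2])>15: break
st()
```

```text
above t44.4 [0.6229 0.0635 0.1007] F [-0.1 -0.2  0.2] w0.0119 g97.6
 t44.8 [0.6221 0.0635 0.0877] F [-0.5 -0.4 -0.2] w0.0119 g97.9
0.0865 0.0866 [-0.8  0.2  0.4] [0.09 0.1  0.06]
0.0850 0.0852 [-1.   1.5  1.4] [ 0.04 -0.02 -0.04]
0.0835 0.0837 [0.6 0.2 2.8] [-0.02  0.   -0.02]
0.0820 0.0822 [-0.9  0.3  3.9] [0.07 0.01 0.01]
0.0805 0.0807 [0.6 1.1 4.4] [0.06 0.03 0.03]
0.0790 0.0783 [ 0.5  0.5 -0.2] [-0.03 -0.   -0.07]
0.0775 0.0767 [-0.   0.3 -1.6] [-0.06  0.01 -0.04]
0.0760 0.0756 [-0.1 -0.6 -2. ] [-0.05 -0.02 -0.04]
0.0745 0.0744 [-0.3 -0.2 -1.2] [ 0.    0.04 -0.01]
0.0730 0.0729 [-0.  -0.4 -0.1] [-0.01  0.08  0.02]
0.0715 0.0715 [ 1.3  0.7 -0.3] [-0.04 -0.08 -0.02]
0.0700 0.0715 [-4.6  0.1  8.8] [0.01 0.74 0.  ]
0.0685 0.0714 [-10.   -0.8  17.9] [-0.03  1.56 -0.02]
0.0670 0.0714 [-14.7  -0.4  26. ] [-0.07  2.32 -0.02]
0.0655 0.0714 [-19.5  -0.1  35.4] [-0.08  3.16 -0.03]
 t48.5 [0.6226 0.0635 0.0714] F [-19.5  -0.1  35.4] w0.0114 g103.6
```

Run:
```python
from h import *
p=[.6224,.0635]; o=q(-.057)
bot.move_l(p+[.0715],o,.02); bot.pause(.4); st("unload")
bot.open(); bot.pause(.2); bot.move_l(p+[.12],o,.15)
bot.reach([.56,.03,.30],q(0)); a=shot("wrist","w10.png"); save(a,"w10.npz")
bot.reach([.56,.10,.30],q(0)); b=shot("wrist","w11.png"); save(b,"w11.npz"); st()
s=shot("side","k6_side.png"); u=proj(s,[.622,.0635,.06]); print(u)
f=lambda i,x,y,w,h:cv2.resize(i[y:y+h,x:x+w,::-1],(w*h and int(w*400/h),400),interpolation=cv2.INTER_CUBIC)
L=[]
for k in(a,b):
    u2=proj(k,[.622,.0635,.06]).astype(int); x,y=max(u2[0]-65,0),max(u2[1]-95,0); print(x,y); L.append(f(k["frame"],x,y,130,190))
u=u.astype(int); L.append(f(s["frame"],u[0]-38,u[1]-60,76,120)); im=np.hstack(L); print(im.shape); cv2.imwrite("pics/seat.png",im)
```

```text
unload t49.4 [0.6225 0.0635 0.0714] F [-0.4  0.4  3.5] w0.0118 g98.7
 t52.0 [0.5594 0.1004 0.2976] F [ 0.1 -1.4 -0.8] w0.0854 g0.0
[285.96206433 206.06995437]
185 28
243 28
(400, 799, 3)
```

View pics/seat.png

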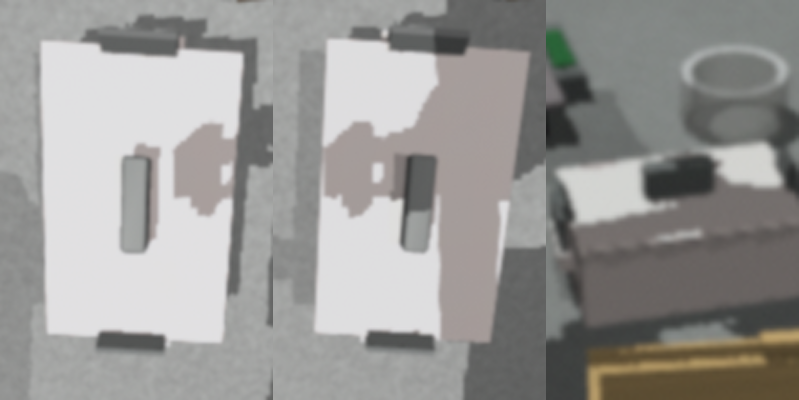

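Both hooks overlap the lid ends, at (138,42) and (131,342) in the left crop, and the lid sits level. I check the bar and scale positions numerically, then carry.

Run:
```python
from h import *
a,b=load("w10.npz"),load("w11.npz"); k=190/400
P=(185+135*k,28+205*k);Q=(243+(420-273)*k,28+203*k)
print(tri((a,b),(P,Q)).round(4),plane(a,P,.093).round(4),plane(b,Q,.093).round(4))
t,s=shot("top","k7_top.png"),shot("side")
T=[(86,222),(180,219),(181,314),(87,317)];S=[(240,144),(251,178),(170,188),(160,153)]
print(np.mean([plane(t,p,.04) for p in T],0).round(4)); X=np.array([tri((t,s),x) for x in zip(T,S)]); print(X.round(3),X.mean(0).round(3))
```

```text
[0.6226 0.062  0.0925] [0.6223 0.062  0.093 ] [0.6229 0.0621 0.093 ]
[0.4644 0.3842 0.04  ]
[[0.589 0.509 0.028]
 [0.583 0.268 0.034]
 [0.355 0.263 0.045]
 [0.345 0.502 0.036]] [0.468 0.386 0.036]
```

Run:
```python
from h import *
p=[.6226,.0625]; o=q(-.057); g=[.465,.385]
bot.reach(p+[.17],o); bot.move_l(p+[.072],o,.1); bot.close_gripper(120); st("closed")
bot.move_l(p+[.08],o,.03); st("lift1"); bot.move_l(p+[.18],o,.1); s=st("lift2")
if s["contact_force"][2]>-2.5 or s["grip_width"]<.01: print("CHECK"); raise SystemExit
bot.move_l(g+[.18],o,.12); st("over"); bot.move_l(g+[.118],o,.08); z=.118; st()
while z>.104:
    z-=.0015; bot.move_l(g+[z],o,.02)
    if bot.observe()["contact_force"][2]>0: break
s=st("down")
```

```text
closed t54.6 [0.6229 0.0627 0.0724] F [0.4 0.2 2.4] w0.0116 g117.8
lift1 t55.1 [0.6222 0.0624 0.0796] F [ 0.3  0.2 -4.3] w0.0113 g117.3
lift2 t56.2 [0.6219 0.0625 0.1789] F [ 0.1 -0.1 -3.5] w0.0110 g117.3
over t59.4 [0.4652 0.3847 0.18  ] F [ 0.1 -0.3 -4.7] w0.0118 g117.3
 t60.3 [0.4654 0.3853 0.1186] F [ 0.7 -0.2 -3.9] w0.0113 g117.3
down t61.5 [0.4656 0.3855 0.1124] F [-2.1 -1.   7.7] w0.0113 g119.5
```

Run:
```python
from h import *
bot.open(); bot.pause(.3); g=[.4656,.3855]; bot.move_l(g+[.20],None,.15)
bot.reach([.40,.10,.32],q(0)); bot.pause(.5); st()
A=shot("top")["frame"]; B=shot("side")["frame"]; s=shot("side")
im=np.hstack([cv2.resize(A[100:330,70:480],(440,247)),cv2.resize(B[100:400,130:450],(360,337))[:247]]); u=proj(s,[.465,.385,.08]).astype(int)
c=cv2.resize(B[u[1]-60:u[1]+60,u[0]-80:u[0]+80],(400,300),interpolation=cv2.INTER_CUBIC); d=cv2.resize(A[210:330,75:235],(400,300),interpolation=cv2.INTER_CUBIC)
cv2.imwrite("pics/end.png",np.vstack([im,np.hstack([d,c])])[:,:,::-1])
```

```text
t65.0 [0.4    0.1002 0.3199] F [ 0.  -0.1  0.2] w0.0858 g0.0
```

View pics/end.png

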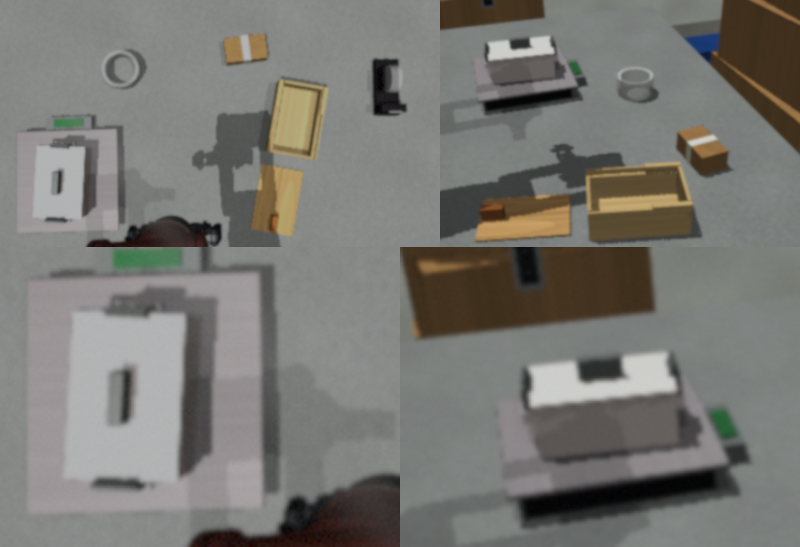

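The closed tub sits upright and level near the middle of the scale, with its lid at (126,396) in the crop and the leftward offset explained by parallax. The box is empty, the wooden lid lies flat, and the bystanders are where they were.

```bash
python3 -c "
from bench import bot
print(bot.close_job())"
```

```text
the job is handed in; nothing more can be done
None
```

The job is handed in at about 65 s. The two feet present are in the tub with its lid latched. The tub is upright near the middle of the scale, and the wooden lid lies flat on the bench, handle up. The call returned no verdict, so this rests on my last camera and force checks.

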